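# Hang the saddle bracket on the bracket tree

## Task

First turn the bracket tree until its free branch lies over the yellow pointer. Then set the loose bracket with the orange lug astride that branch and press it down steadily past the brass spring leaf until it sits fully home on the branch, without ramming it, and let go with the branch still over the pointer. The other brackets must stay hanging on the tree and the rest of the bench must be left alone.

Things in the scene. Friction and masses are not known exactly. Their poses are not given: they have to be found in the camera images.
- bracket_mid (a point): Middle of the loose bracket, half-way up: top face of its web, 40 mm above the table it stands on. Upside-down U channel, 50 mm long (x), 32 mm wide (y), 22 mm clear inside, walls and web 5 mm; web underside 5 mm under this point, legs reach 35 mm below that. A half turn about z gives the same shape. 0.24 to 0.38 kg.
- bracket_lug (a point): Middle of the loose bracket's upright orange lug, to grip it by: 36 mm along x, 10 mm thick along y, 40 mm high; this point is 20 mm above bracket_mid, axes as there.
- saddle (a point): Middle of the free branch's top edge, 140 mm above the table, 85 mm from the axis. Turns with the tree: branch points outwards along this -x. Blade 34 mm deep, clear from 28 to 128 mm from the axis; top 13 mm wide (y +-6.5 mm), below it 8 mm thick (y -1.5 to +6.5). Lower a bracket centred over this point; home: web on this edge, bracket_mid 5 mm above it and up to 5 mm to -y (the leaf draws it over).
- branch_end (a point): Middle of the free branch's outer end, on the blue lip, 131 mm from the axis, level with the top edge; the lip is 7 mm thick and rises 12 mm above the edge. Axes as the saddle.
- leaf (a point): Brass spring leaf on the free branch's -y side (saddle frame), 36 mm long, hinged under the top edge, 28 mm deep, springing out to y = -18 mm at its foot; this point is its middle. A bracket drops freely until about 20 mm above home, then needs a steady push of 10 to 25 N down to home (its weight is not enough); home is felt as a sharp rise: stop there, short of 35 N.
- hub (a point): On the tree's vertical turning axis, 140 mm above the table, level with the branch tops. Four equal blue branches at right angles; grey hub of 28 mm radius, 6 mm higher, pin 28 mm across to 18 mm higher. Turns any number of turns either way against 0.28 N m of friction (2 to 3 N at 119 mm from the axis), stays where left; push or grip a branch near its outer end from above.
- pointer (a point): Near the tip of the flat yellow pointer of the round grey stand (85 mm radius, 14 mm high): 150 mm from the axis, 6 mm above the table. The free branch must lie over it.
- stand: The tree's fixed stand; origin under the tree's axis on the table, its -x runs along the yellow pointer.
- bracket: The loose bracket as a whole; origin between the feet of its legs, 40 mm below bracket_mid.
- hung_a: A finished bracket (dark lug), same size as the loose one, resting on one of the other branches and riding round with the tree; origin midway between its legs' lower edges, 35 mm below the branch top; its lug rises 45 mm above the branch top. It must stay hanging.
- hung_b: A finished bracket (dark lug), same size as the loose one, resting on one of the other branches and riding round with the tree; origin midway between its legs' lower edges, 35 mm below the branch top; its lug rises 45 mm above the branch top. It must stay hanging.
- hung_c: A finished bracket (dark lug), same size as the loose one, resting on one of the other branches and riding round with the tree; origin midway between its legs' lower edges, 35 mm below the branch top; its lug rises 45 mm above the branch top. It must stay hanging.
- wire_brush: Wire brush lying on the table, front right. A bystander; leave it where it is. Origin in or under its middle.
- hammer: Hammer lying on the table in front of the robot. A bystander; leave it where it is. Origin in or under its middle.
- spindle: Turned steel spindle, 56 mm across, 90 mm high. A bystander; leave it where it is. Origin in or under its middle.
- spatter_can: Red spray can, 56 mm across, 160 mm high, at the back. A bystander; leave it where it is. Origin in or under its middle.
- magnet_square: Red flat magnet square 90 x 90 mm, 21 mm high, front left. A bystander; leave it where it is. Origin in or under its middle.
Not all that is in view belongs to the job. Leave any red look-alike of the bracket alone.

How it is judged:
By the outcome, as a careful person would: the job done as asked, in the order asked, and still so for the second after the job is handed in, with the robot touching nothing.
It also fails if it takes over 72 s, if anything falls off the work surface, if the arm or the gripper's body presses on something with over 40 N, if the wrist force passes 120 N, or if a joint passes its speed limit or range.

## Robot

A 6-joint arm with a two-finger parallel gripper is mounted at the origin on the work surface. World frame = base frame: x ahead of the robot, y to its left, z up, the work surface at z = 0. Lengths are in mm, angles in degrees, forces in N, time in s.
With the tool pointing down it reaches from about 300 to 850 mm from the base axis. Payload 4.2 kg.
Tool frame: the origin (TCP) lies between the finger pads; the fingertips stand 22 mm ahead of it and the grasp point (between the pads) lies 3 mm ahead of it; z points along the fingers, y is the direction in which the jaws open and shut (so a half turn about z gives the same grasp; the last joint's range is limited). The gripper opens to 91 mm and grips with 3 to 60 N. Pads are 32 mm wide; open, the fingers measure 118 mm over their backs; the gripper's body (76 mm by 178 mm) begins 60 mm behind the grasp point.
Start: joints at [71.62, 18.312, 89.639, -0, 72.044, -1.146], TCP at [170.365, 549.196, 235.976] pointing down, gripper open.
Joint ranges: [-177.97, 177.97], [-48.28, 115.42], [12.27, 149.76], [-77.06, 257.06], [2.81, 150.46], [-146.56, 146.56]. Speed limits (degrees/s): [147.25, 147.25, 180, 180, 180, 180].

## Interface

Orientations are given as [roll, pitch, yaw] about the fixed x, y, z axes, in that order (R = Rz(yaw) Ry(pitch) Rx(roll)).
In Python, from workcell import * gives the robot as it stands.
- The arm moves only by the shell command python3 -m jog 'ROWS' [OPENING] [FORCE]. ROWS is text: rows parted by semicolons, each of 6 numbers parted by spaces: the shift along the tool's x, y, z in units of 0.5 m (1.0 is 0.5 m), then the turn, a rotation vector about the tool's x, y, z in units of pi/2 rad (1.0 is pi/2 rad). A call has 1 to 20 rows; each row is the pose to reach, as a shift and turn from the pose measured when the call began, along the tool's axes at that moment; what a row does not reach only later rows make up. A row lasts 1/12 s, in which the tool goes at most 41.7 mm and 7.16 degrees, less where a joint would pass 70% of its speed; a pose out of reach is approached as far as the arm can. A call with a number of a shift or a turn outside -1 to 1 is refused whole. A call with a gripper value outside its range is refused whole. OPENING is the opening, from -1 (shut) to 1 (fully open), set as the call begins (- or left out, the last holds). The fingers move at their own pace and stop on an object; FORCE is the grip in N (left out, the last holds). Time passes only in rows, so rows that repeat a pose let the fingers close. It gives the time, the measured TCP pose, the force and the opening at its end, in the units of the state.
- state(): the state, without advancing time (a new reading comes with each control period).
- grab_frame(name): name is "side" or "top"; returns the picture (420x560x3 uint8, red, green, blue); there is no depth.
- calibration(name): a dict with "mtx" (3x3 intrinsics, pixels), "distortion" ([k1, k2, p1, p2, k3] as OpenCV has them; the pictures are not rectified), "rvec" (rotation vector, rad) and "tvec" (3), from world to camera coordinates, as OpenCV has them. Camera axes: x right, y down, z forward; pixel columns grow to the right and rows downward; lengths in mm; the calibration is good to about 2 mm. A picture is of the moment at which its call begins. calibration takes no time and is no camera call.
- job_done(): hands the job in, once; it reports no verdict.
Trained networks look in the newest picture that a camera, given by its name, has taken for a name from the list of things; names that differ only in an ending like _2 or _b are one class to them, and where a whole thing is asked for, a point or a joint stands for the part that bears it (a point fixed in the world has none). Each returns a list of dicts, best first, with "confidence" (0 to 1); they miss things now and then, are a little off and sometimes report something else, mostly with a low value. They report only what shows in the picture. A call takes as long as a camera call. They do not tell look-alikes from the thing itself.
- spot_in(query, camera): "rect" ([left, top, right, bottom] in pixels, round what is visible of it).
- tip_of(query, camera): "location" ([column, row] in pixels: a listed point, or the origin of a listed thing).
The state is a dict: "time_s": time; "qpos": joint angles; "qvel": joint speeds; "effort": joint torques, N m; "ee_pos": TCP position; "ee_rot": TCP orientation; "force": force on the tool from outside, world axes, zero at the start; "torque": the same for the moment, N m; "gripper_width": finger opening in mm.
Only numpy, scipy, OpenCV 4.12 (cv2) and the standard library are available. Lean on these libraries where they do the work, as an engineer would, in place of code of your own. Each camera call takes 0.05 s, during which the arm holds its last target. There are 200 camera calls.

## Working session

There is one attempt and no reset: what is moved stays moved. The work goes in short steps, Python scripts to look and compute and a shell command to move; the robot and the scene stay as the last step left them, time stands still between calls to the robot, and variables do not carry over. Pictures are saved under pics/ and viewed, about 8 in all and at most 12, crops included, and the job is handed in when it is done.

```bash
ls; mkdir -p pics
python3 - <<'E'
from workcell import *
import cv2
for c in("side","top"):
    cv2.imwrite(f"pics/{c}0.png",grab_frame(c)[...,::-1])
    for q in["bracket_mid","bracket_lug","saddle","branch_end","leaf","hub","pointer","hung_a","bracket"]:
        print(c,q,[(round(d["confidence"],2),[round(v) for v in d["location"]]) for d in tip_of(q,c)][:5])
s=state();print(s)
E
```

```text
pics
side bracket_mid [(0.93, [323, 288]), (0.84, [346, 305]), (0.68, [319, 298]), (0.62, [291, 268])]
side bracket_lug [(0.96, [347, 305]), (0.74, [293, 267]), (0.64, [321, 283])]
side saddle [(0.87, [279, 193])]
side branch_end [(0.7, [295, 200])]
side leaf []
side hub [(0.65, [256, 186]), (0.35, [151, 195]), (0.25, [321, 287])]
side pointer [(0.75, [210, 231])]
side hung_a [(0.71, [275, 176]), (0.7, [238, 206]), (0.56, [233, 185])]
side bracket [(0.91, [344, 323]), (0.79, [291, 280]), (0.68, [319, 297])]
top bracket_mid [(0.73, [332, 224]), (0.63, [361, 219]), (0.46, [380, 216])]
top bracket_lug [(0.72, [387, 212]), (0.67, [330, 223]), (0.43, [359, 213])]
top saddle [(0.8, [271, 191])]
top branch_end [(0.81, [280, 182])]
top leaf [(0.46, [363, 214]), (0.36, [270, 194])]
top hub [(0.9, [247, 199])]
top pointer []
top hung_a [(0.7, [238, 176]), (0.68, [255, 224]), (0.56, [240, 244]), (0.53, [219, 207]), (0.22, [162, 274])]
top bracket [(0.63, [328, 225]), (0.61, [360, 216]), (0.45, [356, 215]), (0.45, [381, 218])]
{'time_s': 1.0, 'qpos': array([ 7.16176969e+01,  1.83097096e+01,  8.96398732e+01,  1.49911277e-05,
        7.20440422e+01, -1.14620667e+00]), 'qvel': array([ 0.07986261, -0.04909176,  0.03472564, -0.07531856, -0.08193456,
       -0.02565835]), 'effort': array([ 5.25978885e-04, -4.12363064e+01, -2.32231057e+01,  7.29883765e-02,
        3.77148064e-02, -1.91707284e-05]), 'ee_pos': array([170.38124235, 549.18056381, 235.9919761 ]), 'ee_rot': array([1.79993626e+02, 1.13266977e-04, 1.62763899e+02]), 'force': array([ 0.27015407,  0.26651429, -0.91161554]), 'torque': array([-0.02662333,  0.01510636,  0.01406723]), 'gripper_width': 90.97273401447114}
```

Run:
```python
import cv2,numpy as np
a=cv2.imread("pics/side0.png");b=cv2.imread("pics/top0.png")
cv2.imwrite("pics/full0.png",cv2.resize(np.hstack([a,b]),(800,300),interpolation=cv2.INTER_AREA))
cv2.imwrite("pics/crop_side0.png",cv2.resize(a[150:350,180:380],(600,600),interpolation=cv2.INTER_CUBIC))
cv2.imwrite("pics/crop_top0.png",cv2.resize(b[130:280,190:410],(800,545),interpolation=cv2.INTER_CUBIC))
```

```text
(no output)
```

View pics/full0.png

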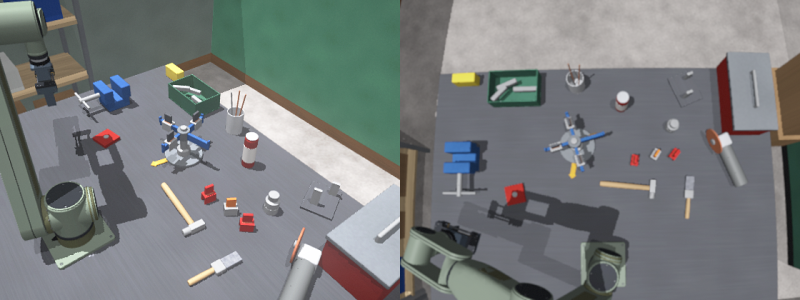

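View pics/crop_side0.png

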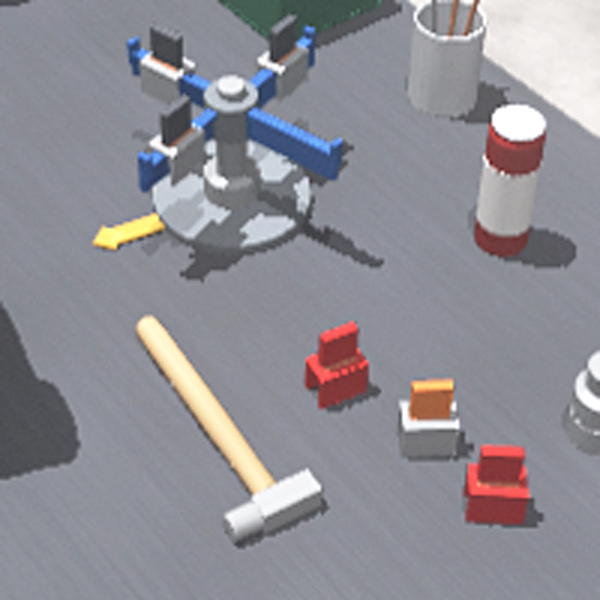

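View pics/crop_top0.png

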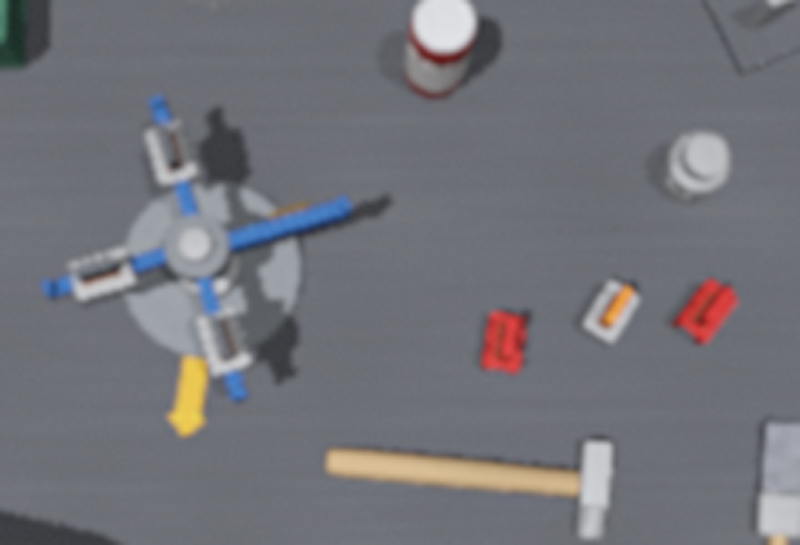

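The side view shows the orange-lug grey bracket at (323,290). Its red look-alikes are at (291,268) and (346,305), and the close crop confirms the middle one by its orange lug. The free branch, with no bracket on it, points from the hub at top (244,197) to (285,187). The yellow pointer tip is at top (241,246). The branch has to turn about 110° clockwise.

```bash
cat > h.py <<'E'
from workcell import *
import cv2,numpy as np
C={c:calibration(c) for c in("side","top")}
def K(c):
    d=C[c];return np.array(d["mtx"],float),np.array(d["distortion"],float),np.array(d["rvec"],float),np.array(d["tvec"],float)
def proj(c,P):
    m,d,r,t=K(c);return cv2.projectPoints(np.array(P,float).reshape(-1,1,3),r,t,m,d)[0].reshape(-1,2)
def unproj(c,uv,z):
    m,d,r,t=K(c);R=cv2.Rodrigues(r)[0]
    n=cv2.undistortPoints(np.array(uv,float).reshape(-1,1,2),m,d).reshape(-1,2)
    v=np.c_[n,np.ones(len(n))]@R;o=-R.T@t.ravel()
    return o+v*((z-o[2])/v[:,2])[:,None]
def hsv(img): return cv2.cvtColor(img,cv2.COLOR_RGB2HSV)
def mask(img,lo,hi,box):
    m=cv2.inRange(hsv(img),np.array(lo),np.array(hi));b=np.zeros_like(m);x0,y0,x1,y1=box;b[y0:y1,x0:x1]=m[y0:y1,x0:x1];return b
def cen(m):
    ys,xs=np.nonzero(m);return np.array([xs.mean(),ys.mean()]),len(xs)
E
python3 - <<'E'
from h import *
np.set_printoptions(precision=1,suppress=True)
S=cv2.imread("pics/side0.png")[...,::-1].copy();T=cv2.imread("pics/top0.png")[...,::-1].copy()
print("cams",[(-cv2.Rodrigues(K(c)[2])[0].T@K(c)[3].ravel()) for c in C])
for n,I,c,box in(("lug",S,"side",(305,270,335,302)),("lug",T,"top",(345,200,370,230))):
    m=mask(I,(9,120,90),(20,255,255),box);uv,k=cen(m);print(c,n,uv,k,unproj(c,[uv],62))
    ys,xs=np.nonzero(m);w=unproj(c,np.c_[xs,ys],75)[:,:2];w=w-w.mean(0);e,V=np.linalg.eigh(w.T@w/len(w));print("  dir",np.degrees(np.arctan2(V[1,1],V[0,1])),np.sqrt(e))
print("hub top",unproj("top",[(243.6,196.8)],158),"side",unproj("side",[(257.7,179.3)],158))
print("hub net",unproj("top",[(247,199)],140),unproj("side",[(256,186)],140))
for I,c,box in((S,"side",(195,215,240,240)),(T,"top",(230,220,260,255))):
    m=mask(I,(22,120,120),(32,255,255),box);ys,xs=np.nonzero(m);w=unproj(c,np.c_[xs,ys],6)[:,:2];mu=w.mean(0);q=w-mu;e,V=np.linalg.eigh(q.T@q/len(w));print("pointer",c,mu,len(w),np.degrees(np.arctan2(V[1,1],V[0,1])))
m=mask(T,(100,120,60),(125,255,255),(250,180,290,205));ys,xs=np.nonzero(m);w=unproj("top",np.c_[xs,ys],140)[:,:2];mu=w.mean(0);q=w-mu;e,V=np.linalg.eigh(q.T@q/len(w));print("branch top",mu,len(w),np.degrees(np.arctan2(V[1,1],V[0,1])))
print("end",unproj("top",[(285,187),(280,182)],150),unproj("side",[(293,199),(295,200)],150),"saddle",unproj("top",[(271,191)],140),unproj("side",[(279,193)],140))
for c,I in(("top",T),("side",S)):
    m=mask(I,(100,100,50),(128,255,255),(195,150,310,245) if c=="top" else (215,155,300,220)); 
    l,k,st,ce=cv2.connectedComponentsWithStats(m)[:4] if 0 else cv2.connectedComponentsWithStats(m); print(c,[(list(s),list(x)) for s,x in zip(st[1:],ce[1:]) if s[4]>3])
E
```

```text
cams [array([-160.7, -885.8, 1127.2]), array([ 346.7,  -10.3, 1412.9])]
side lug [323.2 283. ] 152 [[ 506.3 -254.2   62. ]]
  dir -156.09696868410046 [ 9.8 12.2]
top lug [359.2 213.9] 34 [[ 508.9 -253.5   62. ]]
  dir 142.77530825666165 [ 2.6 11.2]
hub top [[555.5 117.3 158. ]] side [[555.1 110.2 158. ]]
hub net [[551.4 108.6 140. ]] [[545.2 105.4 140. ]]
pointer side [440.8 138.1] 77 170.8332502496849
pointer top [435.4 139. ] 118 171.259696833607
branch top [574.   38.7] 180 105.88889981533475
end [[585.6 -10.5 150. ]
 [601.6   4.8 150. ]] [[589.9 -16.3 150. ]
 [591.8 -23.2 150. ]] saddle [[575.5  33.4 140. ]] [[581.2  38.5 140. ]]
top [([np.int32(231), np.int32(156), np.int32(6), np.int32(8), np.int32(32)], [np.float64(233.40625), np.float64(159.78125)]), ([np.int32(238), np.int32(180), np.int32(6), np.int32(9), np.int32(37)], [np.float64(240.67567567567568), np.float64(184.0810810810811)]), ([np.int32(253), np.int32(184), np.int32(34), np.int32(15), np.int32(204)], [np.float64(269.5980392156863), np.float64(191.37745098039215)]), ([np.int32(226), np.int32(199), np.int32(10), np.i
[... 612 characters left out ...]
77778)]), ([np.int32(223), np.int32(162), np.int32(7), np.int32(13), np.int32(41)], [np.float64(224.7560975609756), np.float64(167.53658536585365)]), ([np.int32(264), np.int32(173), np.int32(8), np.int32(12), np.int32(66)], [np.float64(267.8484848484849), np.float64(178.0)]), ([np.int32(240), np.int32(174), np.int32(12), np.int32(22), np.int32(109)], [np.float64(245.76146788990826), np.float64(182.954128440367)]), ([np.int32(262), np.int32(186), np.int32(32), np.int32(24), np.int32(365)], [np.float64(277.7780821917808), np.float64(197.0904109589041)]), ([np.int32(226), np.int32(200), np.int32(10), np.int32(14), np.int32(94)], [np.float64(230.06382978723406), np.float64(205.70212765957447)])]
```

```bash
cat >> h.py <<'E'
from scipy.spatial.transform import Rotation as Ro
def plan(targets):
    "targets: (x,y,z,yaw) with tool down -> rows from the measured pose"
    s=state();R0=Ro.from_euler("xyz",s["ee_rot"],degrees=True);out=[]
    for x,y,z,w in targets:
        d=R0.inv().apply(np.array([x,y,z])-s["ee_pos"])/500
        r=(R0.inv()*Ro.from_euler("xyz",[180,0,w],degrees=True)).as_rotvec()/(np.pi/2)
        out.append(" ".join(f"{v:.3f}" for v in [*d,*r]))
    print(";\n".join(out))
def fix():
    s=state();print(s["time_s"],s["ee_pos"].round(1),s["ee_rot"].round(1),"F",s["force"].round(1),"T",s["torque"].round(2),"w",round(s["gripper_width"],1),"q",s["qpos"].round(0))
E
python3 -c "
from h import *
plan([(586,-.5,290,105.9)])"
```

```text
-1.120 -0.804 -0.108 0.000 -0.000 0.632
```

```bash
python3 -m jog '-0.95 -0.68 -0.108 0 0 0.632;-0.95 -0.68 -0.108 0 0 0.632;-0.95 -0.68 -0.108 0 0 0.632;-0.95 -0.68 -0.108 0 0 0.632;-0.95 -0.68 -0.108 0 0 0.632;-0.95 -0.68 -0.108 0 0 0.632;-0.95 -0.68 -0.108 0 0 0.632;-0.95 -0.68 -0.108 0 0 0.632;-0.95 -0.68 -0.108 0 0 0.632;-0.95 -0.68 -0.108 0 0 0.632;-0.95 -0.68 -0.108 0 0 0.632;-0.95 -0.68 -0.108 0 0 0.632;-0.95 -0.68 -0.108 0 0 0.632;-0.95 -0.68 -0.108 0 0 0.632;-0.95 -0.68 -0.108 0 0 0.632;-0.95 -0.68 -0.108 0 0 0.632' 0 10; python3 -c "
from h import *
fix();plan([(586,-.5,290,105.9),(586,-.5,200,105.9)])"
```

```text
time_s: 2.33
ee_pos: [524.4, 81.9, 289.8]
ee_rot: [180.0, -0.0, 105.7]
force: [-0.4, -0.2, 0.3]
gripper_width: 45.9
2.3333 [524.4  81.9 289.8] [180.   -0.  105.7] F [-0.4 -0.2  0.3] T [-0.06  0.07  0.  ] w 45.9 q [ 8. 13. 90.  0. 78. -8.]
-0.192 0.074 -0.000 0.000 -0.000 -0.003;
-0.192 0.074 0.180 0.000 -0.000 -0.003
```

```bash
python3 -m jog '-0.192 0.074 0 0 0 0;-0.192 0.074 0 0 0 0;-0.192 0.074 0 0 0 0;-0.192 0.074 0.18 0 0 0;-0.192 0.074 0.18 0 0 0;-0.192 0.074 0.18 0 0 0;-0.192 0.074 0.18 0 0 0'
python3 - <<'E'
from h import *
fix()
S=grab_frame("side");T=grab_frame("top")
o=np.hstack([cv2.resize(S[140:240,200:320],(480,400),interpolation=3),cv2.resize(T[150:250,195:295],(400,400),interpolation=3)])
cv2.imwrite("pics/a1.png",cv2.resize(o,(800,364))[...,::-1])
E
```

```text
time_s: 2.92
ee_pos: [583.6, 0.8, 197.1]
ee_rot: [-179.6, -0.2, 105.7]
force: [-0.0, 0.1, 0.6]
gripper_width: 45.5
2.9167 [583.6   0.8 197.1] [-179.6   -0.2  105.7] F [-0.   0.1  0.6] T [-0.07 -0.02  0.  ] w 45.5 q [ -1.  21.  92.   0.  68. -17.]
```

View pics/a1.png

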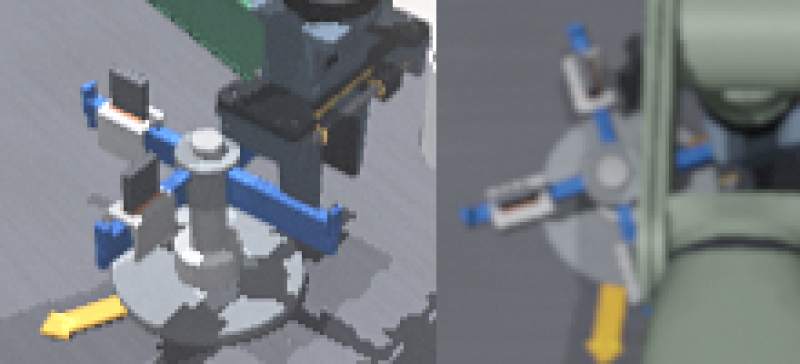

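The view shows the fingers hanging above and behind the free-branch end (lip at left panel (335,230)), as expected. I'll descend and grip lightly.

```bash
python3 -m jog '-0.005 0 0.03 0 0 0;-0.005 0 0.06 0 0 0;-0.005 0 0.09 0 0 0;-0.005 0 0.104 0 0 0;-0.005 0 0.104 0 0 0;-0.005 0 0.104 0 0 0;-0.005 0 0.104 0 0 0'; python3 -m jog '0 0 0 0 0 0;0 0 0 0 0 0;0 0 0 0 0 0;0 0 0 0 0 0;0 0 0 0 0 0;0 0 0 0 0 0;0 0 0 0 0 0;0 0 0 0 0 0' -1 6;python3 -c "
from h import *
fix()"
```

```text
time_s: 3.6
ee_pos: [588.7, -1.7, 151.6]
ee_rot: [179.7, 0.1, 105.7]
force: [0.2, -0.6, 0.7]
gripper_width: 45.5
time_s: 4.27
ee_pos: [589.0, -1.6, 151.7]
ee_rot: [179.6, 0.1, 105.8]
force: [1.5, 0.4, 1.3]
gripper_width: 12.9
4.2667 [589.   -1.6 151.7] [1.796e+02 1.000e-01 1.058e+02] F [1.5 0.4 1.3] T [-0.02 -0.12  0.12] w 12.9 q [ -1.  23.  95.   0.  61. -17.]
```

Gripped at 12.9 mm, which matches the branch width. Now the arc rows about the hub.

```bash
cat > arc.py <<'E'
from h import *
import sys
def arc(deg,n,hub=(553.5,114)):
    s=state();p=s["ee_pos"];y=s["ee_rot"][2];v=p[:2]-hub;L=[]
    for i in range(1,n+1):
        a=np.radians(deg*i/n);c,t=np.cos(a),np.sin(a)
        L.append((hub[0]+c*v[0]-t*v[1],hub[1]+t*v[0]+c*v[1],p[2],y+deg*i/n))
    plan(L)
arc(float(sys.argv[1]),int(sys.argv[2]))
E
python3 arc.py -58.5 18
```

```text
0.000 -0.014 -0.000 0.004 0.001 0.036;
0.001 -0.027 -0.000 0.004 0.001 0.072;
0.003 -0.041 -0.000 0.004 0.001 0.108;
0.005 -0.055 -0.000 0.004 0.001 0.144;
0.008 -0.068 -0.000 0.004 0.000 0.181;
0.012 -0.081 -0.001 0.004 0.000 0.217;
0.017 -0.094 -0.001 0.004 0.000 0.253;
0.022 -0.107 -0.001 0.004 0.000 0.289;
0.028 -0.119 -0.001 0.004 -0.000 0.325;
0.035 -0.131 -0.001 0.004 -0.000 0.361;
0.042 -0.142 -0.001 0.004 -0.000 0.397;
0.050 -0.153 -0.001 0.004 -0.000 0.433;
0.059 -0.164 -0.001 0.004 -0.001 0.469;
0.068 -0.174 -0.001 0.004 -0.001 0.506;
0.078 -0.184 -0.001 0.004 -0.001 0.542;
0.089 -0.193 -0.001 0.004 -0.001 0.578;
0.099 -0.201 -0.001 0.004 -0.001 0.614;
0.111 -0.209 -0.002 0.004 -0.001 0.650
```

```bash
python3 -m jog '0 -0.014 0 0 0 0.036;0.001 -0.027 0 0 0 0.072;0.003 -0.041 0 0 0 0.108;0.005 -0.055 0 0 0 0.144;0.008 -0.068 0 0 0 0.181;0.012 -0.081 0 0 0 0.217;0.017 -0.094 0 0 0 0.253;0.022 -0.107 0 0 0 0.289;0.028 -0.119 0 0 0 0.325;0.035 -0.131 0 0 0 0.361;0.042 -0.142 0 0 0 0.397;0.05 -0.153 0 0 0 0.433;0.059 -0.164 0 0 0 0.469;0.068 -0.174 0 0 0 0.506;0.078 -0.184 0 0 0 0.542;0.089 -0.193 0 0 0 0.578;0.099 -0.201 0 0 0 0.614;0.111 -0.209 0 0 0 0.65;0.111 -0.209 0 0 0 0.65;0.111 -0.209 0 0 0 0.65'; python3 -c "
from h import *
fix()"; python3 arc.py -58.5 18
```

```text
time_s: 5.93
ee_pos: [474.3, 25.5, 151.5]
ee_rot: [179.8, -0.6, 47.2]
force: [1.2, 7.4, 0.5]
gripper_width: 13.4
5.9333 [474.3  25.5 151.5] [179.8  -0.6  47.2] F [1.2 7.4 0.5] T [ 1.21 -0.22  0.11] w 13.4 q [  2.  13. 110.   0.  56.  44.]
0.000 -0.013 -0.000 0.003 -0.006 0.036;
0.001 -0.027 -0.000 0.002 -0.006 0.072;
0.003 -0.040 -0.000 0.002 -0.006 0.108;
0.005 -0.054 -0.000 0.002 -0.007 0.144;
0.008 -0.067 -0.000 0.002 -0.007 0.181;
0.012 -0.080 -0.000 0.002 -0.007 0.217;
0.017 -0.092 -0.000 0.001 -0.007 0.253;
0.022 -0.105 -0.000 0.001 -0.007 0.289;
0.028 -0.117 -0.000 0.001 -0.007 0.325;
0.035 -0.128 -0.000 0.001 -0.007 0.361;
0.042 -0.140 -0.000 0.001 -0.007 0.397;
0.050 -0.150 -0.000 0.000 -0.007 0.433;
0.059 -0.161 -0.000 0.000 -0.007 0.469;
0.068 -0.171 -0.000 0.000 -0.007 0.506;
0.078 -0.180 0.000 -0.000 -0.007 0.542;
0.088 -0.189 0.000 -0.000 -0.007 0.578;
0.099 -0.197 0.000 -0.001 -0.007 0.614;
0.110 -0.204 0.000 -0.001 -0.007 0.650
```

```bash
python3 -m jog '0 -0.013 0 0 0 0.036;0.001 -0.027 0 0 0 0.072;0.003 -0.04 0 0 0 0.108;0.005 -0.054 0 0 0 0.144;0.008 -0.067 0 0 0 0.181;0.012 -0.08 0 0 0 0.217;0.017 -0.092 0 0 0 0.253;0.022 -0.105 0 0 0 0.289;0.028 -0.117 0 0 0 0.325;0.035 -0.128 0 0 0 0.361;0.042 -0.14 0 0 0 0.397;0.05 -0.15 0 0 0 0.433;0.059 -0.161 0 0 0 0.469;0.068 -0.171 0 0 0 0.506;0.078 -0.18 0 0 0 0.542;0.088 -0.189 0 0 0 0.578;0.099 -0.197 0 0 0 0.614;0.11 -0.204 0 0 0 0.65;0.11 -0.204 0 0 0 0.65;0.11 -0.204 0 0 0 0.65'
python3 - <<'E'
from h import *
fix()
S=grab_frame("side");T=grab_frame("top")
o=np.hstack([cv2.resize(S[140:240,200:320],(480,400),interpolation=3),cv2.resize(T[150:250,195:295],(400,400),interpolation=3)])
cv2.imwrite("pics/a2.png",cv2.resize(o,(800,364))[...,::-1])
E
```

```text
time_s: 7.6
ee_pos: [435.3, 136.0, 151.5]
ee_rot: [-179.6, -0.3, -11.2]
force: [-3.7, 4.6, 2.1]
gripper_width: 14.3
7.6 [435.3 136.  151.5] [-179.6   -0.3  -11.2] F [-3.7  4.6  2.1] T [0.74 0.94 0.17] w 14.3 q [ 16.  12. 112.   0.  56. 117.]
```

View pics/a2.png

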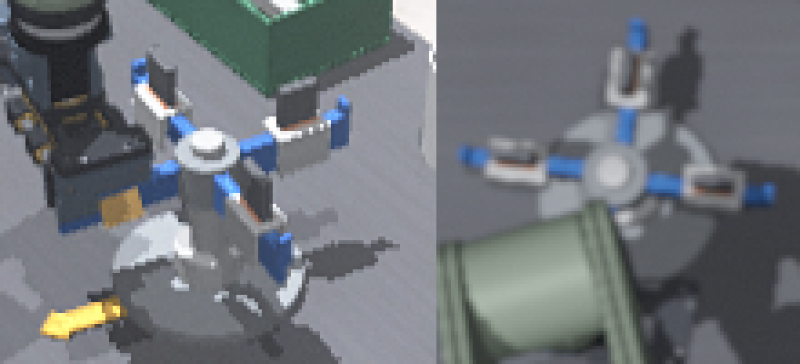

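The tree has turned: three dark-lug brackets still hang, and the free branch (left panel (150,190), brass leaf at (120,205)) now lies towards the pointer at (80,318). Next: release, lift clear and measure.

```bash
python3 -m jog '0 0 0 0 0 0;0 0 0 0 0 0;0 0 0 0 0 0;0 0 -0.05 0 0 0;0 0 -0.1 0 0 0;0 0 -0.15 0 0 0;0 0 -0.22 0 0 0;0 0 -0.26 0 0 0;0 0 -0.26 0 0 0' 0; python3 -c "
from h import *
fix();plan([(507,-253,250,-37.2)])"
```

```text
time_s: 8.45
ee_pos: [437.0, 135.5, 286.2]
ee_rot: [-179.3, -0.8, -11.3]
force: [1.3, -0.1, 0.7]
gripper_width: 45.8
8.45 [437.  135.5 286.2] [-179.3   -0.8  -11.3] F [ 1.3 -0.1  0.7] T [-0.03  0.13  0.02] w 45.8 q [ 16.   5.  99.   0.  74. 117.]
0.288 0.735 0.068 -0.009 -0.007 0.288
```

```bash
python3 -m jog '0.288 0.735 0.068 0 0 0.288;0.288 0.735 0.068 0 0 0.288;0.288 0.735 0.068 0 0 0.288;0.288 0.735 0.068 0 0 0.288;0.288 0.735 0.068 0 0 0.288;0.288 0.735 0.068 0 0 0.288;0.288 0.735 0.068 0 0 0.288;0.288 0.735 0.068 0 0 0.288;0.288 0.735 0.068 0 0 0.288;0.288 0.735 0.068 0 0 0.288;0.288 0.735 0.068 0 0 0.288;0.288 0.735 0.068 0 0 0.288' 0
python3 - <<'E'
from h import *
np.set_printoptions(precision=1,suppress=True)
fix()
S=grab_frame("side");T=grab_frame("top")
cv2.imwrite("pics/side3.png",S[...,::-1]);cv2.imwrite("pics/top3.png",T[...,::-1])
o=np.hstack([cv2.resize(S[150:240,190:300],(440,360),interpolation=3),cv2.resize(T[160:250,200:290],(360,360),interpolation=3)])
cv2.imwrite("pics/a3.png",o[...,::-1])
m=mask(T,(100,100,50),(128,255,255),(195,150,310,250))
n,_,st,ce=cv2.connectedComponentsWithStats(m);print([(s.tolist(),x.round(1).tolist()) for s,x in zip(st[1:],ce[1:]) if s[4]>3])
for b in ce[1:]:pass
for q in("saddle","branch_end","leaf","hub","pointer"):
  for c in("side","top"): print(c,q,[(round(d["confidence"],2),[round(v) for v in d["location"]]) for d in tip_of(q,c)][:3])
E
```

```text
time_s: 9.45
ee_pos: [506.5, -253.7, 248.4]
ee_rot: [-179.1, -0.3, -37.3]
force: [-0.8, 0.5, -0.7]
gripper_width: 45.6
9.45 [ 506.5 -253.7  248.4] [-179.1   -0.3  -37.3] F [-0.8  0.5 -0.7] T [ 0.   0.1 -0. ] w 45.6 q [-28.  17.  90.   1.  73.  99.]
[([248, 155, 5, 9, 37], [249.9, 159.1]), ([245, 180, 5, 9, 40], [246.8, 183.8]), ([201, 190, 8, 6, 36], [204.6, 192.5]), ([226, 193, 9, 6, 48], [230.1, 195.4]), ([253, 198, 10, 6, 52], [257.2, 200.3]), ([280, 200, 8, 7, 50], [283.5, 202.7]), ([235, 207, 9, 34, 130], [239.4, 223.3])]
side saddle [(0.96, [232, 188])]
top saddle [(0.8, [238, 224]), (0.53, [308, 150])]
side branch_end [(0.57, [219, 198])]
top branch_end [(0.76, [238, 239]), (0.47, [320, 260]), (0.3, [242, 229])]
side leaf [(0.48, [236, 194])]
top leaf [(0.43, [245, 229])]
side hub [(0.86, [257, 183]), (0.23, [244, 177])]
top hub [(0.78, [245, 197])]
side pointer [(0.75, [211, 229]), (0.59, [322, 284])]
top pointer [(0.69, [239, 247])]
```

View pics/a3.png

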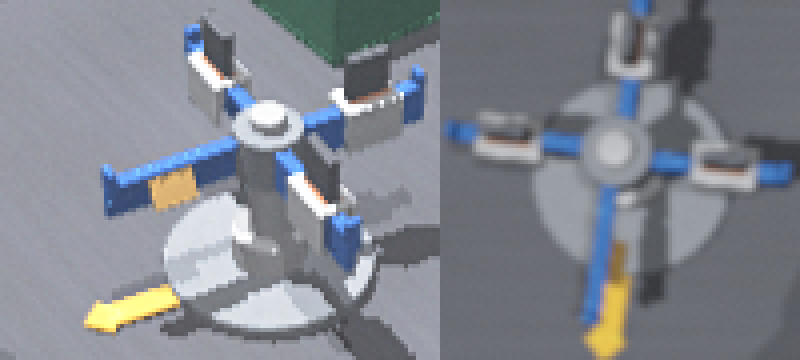

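```bash
cat > fit.py <<'E'
from h import *
from scipy.optimize import least_squares
def fit(I):
    m=mask(I,(100,100,50),(128,255,255),(195,150,310,250))
    out={}
    def f(p,full=False):
        h=np.array(p[:2]);r=[]
        for uv,a,rad,z in obs:
            t=np.radians(p[2]+a);q=proj("top",[[h[0]+rad*np.cos(t),h[1]+rad*np.sin(t),z]])[0];r+=list(q-uv)
        return np.array(r)
    obs=[((249.9,159.1),180,131,148),((204.6,192.5),-90,131,148),((283.5,202.7),90,131,148),((246.8,183.8),180,44,140),((230.1,195.4),-90,44,140),((257.2,200.3),90,44,140)]
    s=least_squares(f,[553.5,114,169]);print("top fit",s.x,s.fun.reshape(-1,2).round(2).tolist())
    h=s.x[:2]
    b=np.zeros_like(m);b[206:245,228:250]=m[206:245,228:250];ys,xs=np.nonzero(b);w=unproj("top",np.c_[xs,ys],140)[:,:2];mu=w.mean(0);q=w-mu;e,V=np.linalg.eigh(q.T@q)
    print("branch from hub",np.degrees(np.arctan2(*(mu-h)[::-1])),"pca",np.degrees(np.arctan2(V[1,1],V[0,1]))%180,mu)
    return h
if __name__=="__main__":
    np.set_printoptions(precision=1,suppress=True)
    T=cv2.imread("pics/top3.png")[...,::-1].copy();S=cv2.imread("pics/side3.png")[...,::-1].copy();T0=cv2.imread("pics/top0.png")[...,::-1].copy()
    h=fit(T)
    for I,c,box in((T0,"top",(225,220,260,255)),(S,"side",(195,215,240,240))):
        m=mask(I,(22,110,110),(33,255,255),box);ys,xs=np.nonzero(m);w=unproj(c,np.c_[xs,ys],8)[:,:2];mu=w.mean(0);print(c,"pointer",mu,np.degrees(np.arctan2(*(mu-h)[::-1])), len(w))
        i=np.argsort(w[:,0])[:6];t=w[i].mean(0);print("  tip",t,np.degrees(np.arctan2(*(t-h)[::-1])))
    # side view: stand/hub checks
    print("hub side net",unproj("side",[(257,183)],140),unproj("side",[(257,179.5)],158), "saddle side",unproj("side",[(232,188)],140),"end",unproj("side",[(219,198)],140))
    # overlay prediction
    for nm,r,z in(("hub",0,158),("sad",85,140),("end",131,152),("ptr",150,6)):
        t=np.radians(169.5);P=[[h[0]+r*np.cos(t),h[1]+r*np.sin(t),z]];print(nm,proj("top",P)[0],proj("side",P)[0])
E
python3 fit.py
```

```text
top fit [554.  118.1 171.1] [[0.19, -2.01], [-2.23, -0.42], [2.03, 0.91], [-0.71, 0.68], [-0.02, 0.89], [0.67, -0.16]]
branch from hub 169.66775306542937 pca 170.9076900674195 [475.7 132.4]
top pointer [435.2 138.8] 170.1211895628227 118
  tip [406.3 140.1] 171.5137763185673
side pointer [440.5 136.1] 170.99632222401425 59
  tip [406.1 140.5] 171.39838896186396
hub side net [[556.1 115.3 140. ]] [[552.9 110.7 158. ]] saddle side [[481.6 140.  140. ]] end [[425.1 123.8 140. ]]
hub [243.4 197.3] [255.9 178.1]
sad [239. 225.] [230.1 190.5]
end [235.8 239.4] [215.4 191.6]
ptr [240.  247.5] [212.5 229.5]
```

Branch about 170.5° against pointer about 170.7°, so they are aligned. The hub is at about (554,116), using the grip pose as well. Next, the descent on the orange lug.

```bash
python3 -c "
from h import *
plan([(507,-252,90,-37.2),(507,-252,67.5,-37.2)])"
```

```text
-0.004 0.005 0.320 -0.011 -0.005 0.001;
-0.004 0.005 0.365 -0.011 -0.005 0.001
```

```bash
python3 -m jog '-0.004 0.005 0.08 -0.01 -0.005 0;-0.004 0.005 0.16 -0.01 -0.005 0;-0.004 0.005 0.24 -0.01 -0.005 0;-0.004 0.005 0.3 -0.01 -0.005 0;-0.004 0.005 0.33 -0.01 -0.005 0;-0.004 0.005 0.35 -0.01 -0.005 0;-0.004 0.005 0.363 -0.01 -0.005 0;-0.004 0.005 0.363 -0.01 -0.005 0;-0.004 0.005 0.363 -0.01 -0.005 0;-0.004 0.005 0.363 -0.01 -0.005 0'; python3 -m jog '0 0 0 0 0 0;0 0 0 0 0 0;0 0 0 0 0 0;0 0 0 0 0 0;0 0 0 0 0 0;0 0 0 0 0 0;0 0 0 0 0 0;0 0 0 0 0 0' -1 45;python3 -c "
from h import *
fix();plan([(507,-252,70,-37.2)])"
```

```text
time_s: 10.88
ee_pos: [508.0, -252.3, 70.1]
ee_rot: [-179.9, -0.2, -37.1]
force: [-0.2, -0.2, -0.2]
gripper_width: 45.4
time_s: 11.55
ee_pos: [508.0, -252.4, 70.2]
ee_rot: [-179.9, -0.2, -37.1]
force: [-0.9, -0.3, 1.8]
gripper_width: 9.6
11.55 [ 508.  -252.4   70.2] [-179.9   -0.2  -37.1] F [-0.9 -0.3  1.8] T [-0.05  0.35  0.01] w 9.6 q [-28.  26. 104.   0.  50. 100.]
-0.002 0.001 0.000 -0.001 -0.002 0.001
```

```bash
python3 -m jog '0 0 -0.04 0 0 0;0 0 -0.1 0 0 0;0 0 -0.18 0 0 0;0 0 -0.26 0 0 0;0 0 -0.34 0 0 0;0 0 -0.42 0 0 0;0 0 -0.47 0 0 0;0 0 -0.47 0 0 0;0 0 -0.47 0 0 0'
python3 - <<'E'
from h import *
fix();plan([(470,130.3,300,-9.3)])
S=grab_frame("side");P=proj("side",[state()["ee_pos"]])[0].astype(int);print(P)
x,y=P;cv2.imwrite("pics/a4.png",cv2.resize(S[y-45:y+45,x-50:x+50],(600,540),interpolation=3)[...,::-1])
E
```

```text
time_s: 12.3
ee_pos: [507.3, -252.2, 305.8]
ee_rot: [-179.9, -0.3, -37.1]
force: [-0.4, 0.3, -4.1]
gripper_width: 9.4
12.3 [ 507.3 -252.2  305.8] [-179.9   -0.3  -37.1] F [-0.4  0.3 -4.1] T [0.04 0.16 0.01] w 9.4 q [-28.  15.  84.   0.  81. 100.]
-0.521 -0.565 0.010 -0.000 -0.003 -0.309
[330 215]
```

View pics/a4.png

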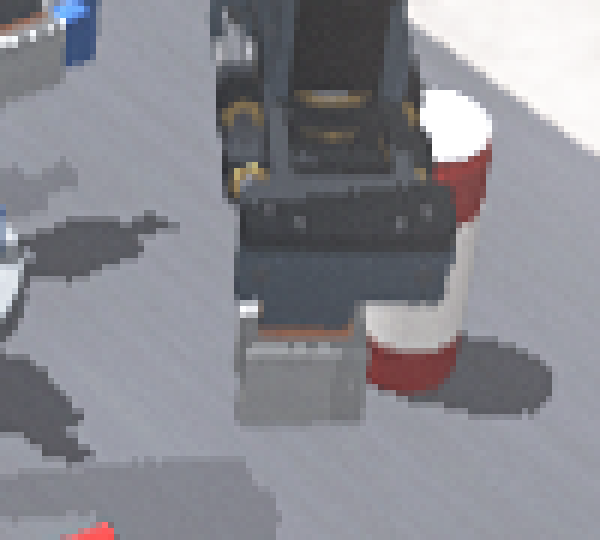

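The bracket hangs level in the grip, centred at about the TCP (crop (300,370)). Carrying it over the saddle.

```bash
python3 -m jog '-0.52 -0.565 0.01 0 0 -0.31;-0.52 -0.565 0.01 0 0 -0.31;-0.52 -0.565 0.01 0 0 -0.31;-0.52 -0.565 0.01 0 0 -0.31;-0.52 -0.565 0.01 0 0 -0.31;-0.52 -0.565 0.01 0 0 -0.31;-0.52 -0.565 0.01 0 0 -0.31;-0.52 -0.565 0.01 0 0 -0.31;-0.52 -0.565 0.01 0 0 -0.31;-0.52 -0.565 0.01 0 0 -0.31;-0.52 -0.565 0.01 0 0 -0.31;-0.52 -0.565 0.01 0 0 -0.31;-0.52 -0.565 0.01 0 0 -0.31'
python3 - <<'E'
from h import *
fix();plan([(470,130.3,226,-9.3)])
E
```

```text
time_s: 13.43
ee_pos: [469.4, 129.3, 297.5]
ee_rot: [179.9, 0.1, -9.3]
force: [-0.4, -0.2, -2.6]
gripper_width: 10.2
13.4333 [469.4 129.3 297.5] [ 1.799e+02  1.000e-01 -9.300e+00] F [-0.4 -0.2 -2.6] T [-0.02  0.17  0.01] w 10.2 q [ 14.   8.  94.  -0.  78. 113.]
0.001 -0.002 0.143 0.001 0.001 0.000
```

```bash
python3 -m jog '0.001 -0.002 0.05 0 0 0;0.001 -0.002 0.1 0 0 0;0.001 -0.002 0.135 0 0 0;0.001 -0.002 0.143 0 0 0;0.001 -0.002 0.143 0 0 0;0.001 -0.002 0.143 0 0 0'
python3 - <<'E'
from h import *
fix()
S=grab_frame("side");T=grab_frame("top")
o=np.hstack([cv2.resize(S[140:220,200:280],(480,480),interpolation=3),cv2.resize(T[190:250,210:250],(320,480),interpolation=3)])
cv2.imwrite("pics/a5.png",o[...,::-1])
E
```

```text
time_s: 13.93
ee_pos: [470.7, 129.4, 226.6]
ee_rot: [179.9, 0.0, -9.4]
force: [0.5, -0.0, -1.8]
gripper_width: 9.9
13.9333 [470.7 129.4 226.6] [179.9   0.   -9.4] F [ 0.5 -0.  -1.8] T [-0.02  0.18  0.07] w 9.9 q [ 14.  11. 101.  -0.  68. 113.]
```

View pics/a5.png

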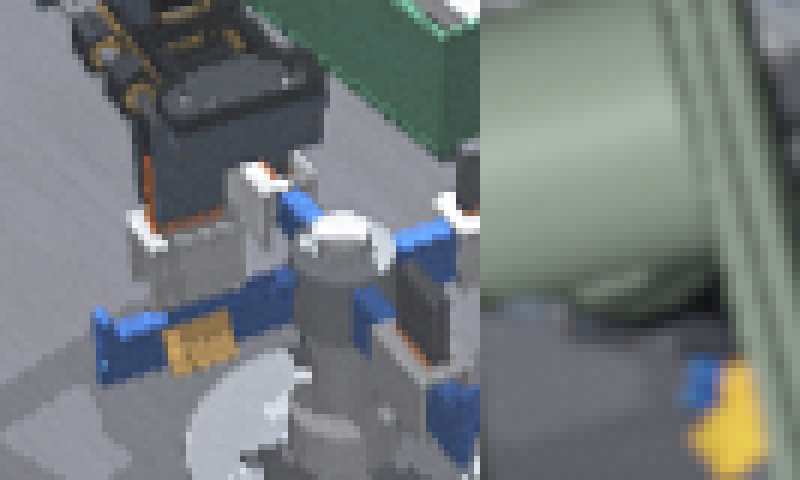

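The bracket is right above the branch: left panel, bracket (190,265), branch and leaf (200,340). Lowering gently with force checks.

```bash
python3 -m jog '0 -0.001 0.01 0 0 0;0 -0.001 0.02 0 0 0;0 -0.001 0.03 0 0 0;0 -0.001 0.036 0 0 0;0 -0.001 0.036 0 0 0;0 -0.001 0.036 0 0 0'; python3 -m jog '0 0 0.005 0 0 0;0 0 0.01 0 0 0;0 0 0.015 0 0 0;0 0 0.018 0 0 0;0 0 0.018 0 0 0;0 0 0.018 0 0 0'; python3 -c "
from h import *
fix()"
```

```text
time_s: 14.53
ee_pos: [470.9, 130.4, 209.1]
ee_rot: [180.0, -0.0, -9.3]
force: [-0.1, 0.6, -2.4]
gripper_width: 10.0
time_s: 15.03
ee_pos: [470.9, 130.4, 199.9]
ee_rot: [180.0, -0.0, -9.3]
force: [0.3, 0.0, -1.7]
gripper_width: 9.9
15.0333 [470.9 130.4 199.9] [180.   -0.   -9.3] F [ 0.3  0.  -1.7] T [0.03 0.22 0.02] w 9.9 q [ 14.  12. 104.  -0.  64. 114.]
```

```bash
python3 -m jog '0 0 0.002 0 0 0;0 0 0.005 0 0 0;0 0 0.008 0 0 0;0 0 0.011 0 0 0;0 0 0.014 0 0 0;0 0 0.017 0 0 0;0 0 0.02 0 0 0;0 0 0.02 0 0 0;0 0 0.02 0 0 0' - 60; python3 -c "
from h import *
fix()"; python3 -m jog '0 0 0.002 0 0 0;0 0 0.004 0 0 0;0 0 0.006 0 0 0;0 0 0.008 0 0 0;0 0 0.01 0 0 0;0 0 0.01 0 0 0';  python3 -c "
from h import *
fix()"
```

```text
time_s: 15.78
ee_pos: [470.9, 130.1, 189.9]
ee_rot: [179.9, -0.0, -9.3]
force: [-0.1, -3.5, -1.0]
gripper_width: 9.5
15.7833 [470.9 130.1 189.9] [179.9  -0.   -9.3] F [-0.1 -3.5 -1. ] T [-0.84  0.17 -0.03] w 9.5 q [ 14.  13. 105.  -0.  63. 114.]
time_s: 16.28
ee_pos: [471.4, 130.0, 186.3]
ee_rot: [179.9, -0.1, -9.3]
force: [-1.9, -3.4, 10.1]
gripper_width: 9.5
16.2833 [471.4 130.  186.3] [ 1.799e+02 -1.000e-01 -9.300e+00] F [-1.9 -3.4 10.1] T [-1.07  0.65 -0.11] w 9.5 q [ 14.  13. 105.  -0.  62. 114.]
```

```bash
python3 -m jog '0 0 0.003 0 0 0;0 0 0.005 0 0 0;0 0 0.007 0 0 0;0 0 0.009 0 0 0;0 0 0.011 0 0 0;0 0 0.013 0 0 0'; python3 -m jog '0 0 0.003 0 0 0;0 0 0.005 0 0 0;0 0 0.006 0 0 0;0 0 0.007 0 0 0;0 0 0.008 0 0 0';  python3 -c "
from h import *
fix()"
```

```text
time_s: 16.78
ee_pos: [472.3, 129.9, 182.3]
ee_rot: [180.0, -0.3, -9.3]
force: [-2.5, -4.5, 16.4]
gripper_width: 9.6
time_s: 17.2
ee_pos: [472.7, 129.8, 180.0]
ee_rot: [-180.0, -0.4, -9.4]
force: [-2.6, -4.4, 12.0]
gripper_width: 9.7
17.2 [472.7 129.8 180. ] [-180.    -0.4   -9.4] F [-2.6 -4.4 12. ] T [-1.09  0.79 -0.22] w 9.7 q [ 14.  13. 106.  -0.  61. 114.]
```

```bash
python3 -m jog '-0.001 0 0.003 0 0 0;-0.001 0 0.005 0 0 0;-0.001 0 0.006 0 0 0;-0.001 0 0.007 0 0 0;-0.001 0 0.007 0 0 0'; python3 -m jog '0 0 0.003 0 0 0;0 0 0.004 0 0 0;0 0 0.005 0 0 0;0 0 0.005 0 0 0';  python3 -c "
from h import *
fix()"
```

```text
time_s: 17.62
ee_pos: [472.8, 129.7, 178.1]
ee_rot: [-180.0, -0.6, -9.4]
force: [-2.4, -4.0, 8.8]
gripper_width: 10.0
time_s: 17.95
ee_pos: [473.0, 129.7, 177.0]
ee_rot: [-180.0, -0.6, -9.4]
force: [-3.2, -4.3, 10.2]
gripper_width: 9.8
17.95 [473.  129.7 177. ] [-180.    -0.6   -9.4] F [-3.2 -4.3 10.2] T [-1.    0.78 -0.15] w 9.8 q [ 14.  13. 106.  -0.  60. 114.]
```

```bash
python3 -m jog '0 0 0.004 0 0 0;0 0 0.005 0 0 0;0 0 0.006 0 0 0;0 0 0.006 0 0 0'; python3 -m jog '0 0 0.004 0 0 0;0 0 0.005 0 0 0;0 0 0.006 0 0 0;0 0 0.006 0 0 0';  python3 -c "
from h import *
fix()"
```

```text
time_s: 18.28
ee_pos: [473.2, 129.6, 175.6]
ee_rot: [-179.9, -0.7, -9.4]
force: [-2.4, -4.0, 9.9]
gripper_width: 9.6
time_s: 18.62
ee_pos: [473.3, 129.7, 175.2]
ee_rot: [-179.9, -0.8, -9.5]
force: [-5.8, -4.0, 18.1]
gripper_width: 9.7
18.6167 [473.3 129.7 175.2] [-179.9   -0.8   -9.5] F [-5.8 -4.  18.1] T [-1.13  1.47 -0.21] w 9.7 q [ 14.  13. 106.  -0.  60. 114.]
```

```bash
python3 -c "
from h import *
plan([(472.5,129.7,172.2,-9.4)])"; python3 -m jog '-0.001 0 0.005 0 0.005 0;-0.001 0 0.006 0 0.008 0;-0.001 0 0.007 0 0.008 0;-0.001 0 0.008 0 0.008 0';  python3 -c "
from h import *
fix()"
```

```text
-0.002 0.000 0.006 -0.001 -0.009 -0.001
time_s: 18.95
ee_pos: [473.0, 129.8, 175.3]
ee_rot: [-179.8, -1.6, -9.5]
force: [-6.3, -5.2, 31.6]
gripper_width: 9.7
18.95 [473.  129.8 175.3] [-179.8   -1.6   -9.5] F [-6.3 -5.2 31.6] T [-1.26  2.4  -0.26] w 9.7 q [ 14.  13. 107.  -1.  59. 114.]
```

Home is felt: 31.6 N with no further travel. My tilt correction had the wrong sign, so I'll level it under light push and check.

```bash
python3 -m jog '0 0 0 0 -0.009 0;0 0 0.002 0 -0.018 0;0 0 0.004 0 -0.018 0;0 0 0.004 0 -0.018 0';  python3 -c "
from h import *
fix()"; python3 -m jog '0 0 0.004 0 -0.004 0;0 0 0.005 0 -0.006 0;0 0 0.005 0 -0.006 0;0 0 0.005 0 -0.006 0';  python3 -c "
from h import *
fix()"
```

```text
time_s: 19.28
ee_pos: [473.8, 129.7, 175.1]
ee_rot: [-179.8, -0.1, -9.5]
force: [-3.4, -4.4, 14.1]
gripper_width: 10.0
19.2833 [473.8 129.7 175.1] [-1.798e+02 -1.000e-01 -9.500e+00] F [-3.4 -4.4 14.1] T [-1.31  0.58 -0.16] w 10.0 q [ 14.  14. 106.   0.  60. 113.]
time_s: 19.62
ee_pos: [474.1, 129.7, 175.2]
ee_rot: [-179.8, 0.4, -9.5]
force: [-7.4, -4.3, 18.9]
gripper_width: 10.1
19.6167 [474.1 129.7 175.2] [-179.8    0.4   -9.5] F [-7.4 -4.3 18.9] T [-1.38  0.72 -0.21] w 10.1 q [ 14.  14. 105.   0.  61. 113.]
```

```bash
python3 -m jog '-0.002 0 0.005 0 0.004 0;-0.002 0 0.006 0 0.004 0;-0.002 0 0.007 0 0.004 0';  python3 -c "
from h import *
fix()
S=grab_frame('side');cv2.imwrite('pics/a6.png',cv2.resize(S[140:220,200:290],(675,600),interpolation=3)[...,::-1])"
```

```text
time_s: 19.87
ee_pos: [473.9, 129.8, 175.1]
ee_rot: [-179.7, -0.1, -9.6]
force: [-6.7, -5.7, 27.4]
gripper_width: 9.6
19.8667 [473.9 129.8 175.1] [-1.797e+02 -1.000e-01 -9.600e+00] F [-6.7 -5.7 27.4] T [-1.5   1.29 -0.26] w 9.6 q [ 14.  14. 106.   0.  60. 113.]
```

View pics/a6.png

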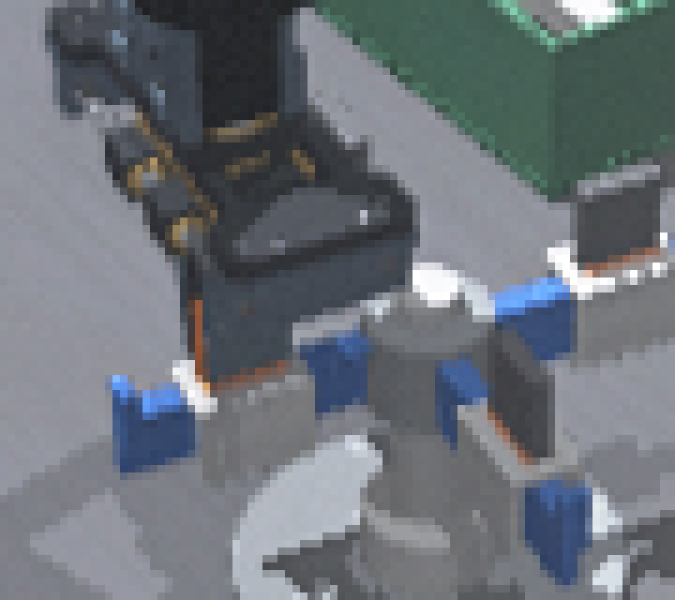

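The bracket sits on the branch, level with its hung neighbours: its web is at (245,385) on the branch edge. Letting go and lifting clear.

```bash
python3 -m jog '0 0 0.001 0 0 0;0 0 0.001 0 0 0;0 0 0.001 0 0 0;0 0 0.001 0 0 0;0 0 0.001 0 0 0;0 0 0.001 0 0 0' -0.2; python3 -m jog '0 0 -0.02 0 0 0;0 0 -0.06 0 0 0;0 0 -0.12 0 0 0;0 0 -0.18 0 0 0;0 0 -0.24 0 0 0;0 0 -0.28 0 0 0;0 0 -0.28 0 0 0'; python3 -c "
from h import *
fix();plan([(474,-120,330,-9.5)])"
```

```text
time_s: 20.42
ee_pos: [473.7, 130.0, 174.0]
ee_rot: [-179.7, -0.0, -9.6]
force: [0.2, -0.1, 0.2]
gripper_width: 36.4
time_s: 21.0
ee_pos: [475.6, 129.9, 319.5]
ee_rot: [-179.5, -0.5, -9.6]
force: [1.0, 0.3, 0.5]
gripper_width: 36.4
21.0 [475.6 129.9 319.5] [-179.5   -0.5   -9.6] F [1.  0.3 0.5] T [-0.04  0.14 -0.03] w 36.4 q [ 14.   8.  91.   0.  80. 113.]
0.080 0.493 -0.025 -0.006 -0.006 -0.001
```

```bash
python3 -m jog '0.08 0.55 -0.025 0 0 0;0.08 0.55 -0.025 0 0 0;0.08 0.55 -0.025 0 0 0;0.08 0.55 -0.025 0 0 0;0.08 0.55 -0.025 0 0 0;0.08 0.55 -0.025 0 0 0;0.08 0.55 -0.025 0 0 0;0.08 0.55 -0.025 0 0 0;0.08 0.55 -0.025 0 0 0;0.08 0.55 -0.025 0 0 0;0.08 0.55 -0.025 0 0 0'
python3 - <<'E'
from h import *
np.set_printoptions(precision=1,suppress=True)
fix()
S=grab_frame("side");T=grab_frame("top")
o=np.hstack([cv2.resize(S[150:240,190:300],(440,360),interpolation=3),cv2.resize(T[160:250,200:290],(360,360),interpolation=3)])
cv2.imwrite("pics/a7.png",o[...,::-1])
m=mask(T,(100,100,50),(128,255,255),(195,150,310,250))
n,_,st,ce=cv2.connectedComponentsWithStats(m);L=[(s[4],x) for s,x in zip(st[1:],ce[1:]) if s[4]>3]
for a,x in L:
    w=unproj("top",[x],145)[0];print(a,x,w,np.degrees(np.arctan2(w[1]-117,w[0]-554)))
ms=mask(S,(9,120,90),(20,255,255),(215,165,255,205));print("lug side",cen(ms),unproj("side",[cen(ms)[0]],165))
mt=mask(T,(9,100,80),(22,255,255),(228,208,250,240));print("lug top",cen(mt),unproj("top",[cen(mt)[0]],180))
E
```

```text
time_s: 21.92
ee_pos: [469.2, -146.7, 329.7]
ee_rot: [-179.5, -0.5, -9.5]
force: [-0.5, 0.3, 0.8]
gripper_width: 36.5
21.9167 [ 469.2 -146.7  329.7] [-179.5   -0.5   -9.5] F [-0.5  0.3  0.8] T [-0.1  0.1  0. ] w 36.5 q [-19.   8.  90.   1.  82.  80.]
36 [251.3 159.4] [676.6  94.3 145. ] -10.473006227727945
39 [247.2 184. ] [598.  107.3 145. ] -12.47001092333191
38 [204.8 190.7] [578.9 240.6 145. ] 78.61417952552677
46 [230.  194.7] [564.9 161.1 145. ] 76.09514161521227
54 [256.8 200.8] [544.5  77.6 145. ] -103.54934463294396
46 [283.2 204.4] [531.9  -4.1 145. ] -100.32491683365029
31 [240.7 210.8] [514.  127.6 145. ] 165.17074033234923
29 [235.8 236.3] [435.1 142.9 145. ] 167.73221926671334
lug side (array([231.5, 184.5]), 127) [[473.1 128.4 165. ]]
lug top (array([241.1, 227.5]), 82) [[458.7 122.6 180. ]]
```

View pics/a7.png

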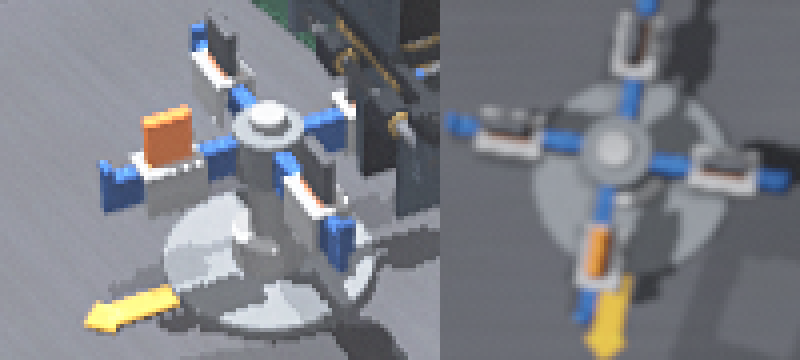

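The bracket is home and released, and all three others still hang. Measured the same way, though, the tree crept about 2.5° clockwise during pressing: the branch is at ~169° and the pointer at ~171°. There is time left, so I'll trim it by gripping the branch end lightly, outside the bracket, at the aligned pose.

```bash
python3 -c "
from h import *
plan([(428.5,137,300,-9),(428.5,137,215,-9)])"
```

```text
-0.174 -0.546 0.063 -0.006 -0.006 -0.005;
-0.176 -0.544 0.233 -0.006 -0.006 -0.005
```

```bash
python3 -m jog '-0.175 -0.546 0.02 -0.006 -0.006 -0.005;-0.175 -0.546 0.02 -0.006 -0.006 -0.005;-0.175 -0.546 0.02 -0.006 -0.006 -0.005;-0.175 -0.546 0.02 -0.006 -0.006 -0.005;-0.175 -0.546 0.02 -0.006 -0.006 -0.005;-0.175 -0.546 0.02 -0.006 -0.006 -0.005;-0.175 -0.546 0.02 -0.006 -0.006 -0.005;-0.175 -0.546 0.02 -0.006 -0.006 -0.005;-0.175 -0.546 0.1 -0.006 -0.006 -0.005;-0.175 -0.546 0.18 -0.006 -0.006 -0.005;-0.175 -0.546 0.2 -0.006 -0.006 -0.005;-0.175 -0.546 0.2 -0.006 -0.006 -0.005;-0.175 -0.546 0.2 -0.006 -0.006 -0.005' -0.2; python3 -c "
from h import *
fix();plan([(428.5,137,151,-9)])"
```

```text
time_s: 23.1
ee_pos: [429.4, 138.0, 232.6]
ee_rot: [-180.0, -0.0, -9.0]
force: [0.3, -0.5, 0.8]
gripper_width: 36.9
23.1 [429.4 138.  232.6] [-180.   -0.   -9.] F [ 0.3 -0.5  0.8] T [-0.07  0.13 -0.01] w 36.9 q [ 16.   7. 105.  -0.  68. 115.]
-0.002 0.002 0.163 -0.000 -0.000 0.000
```

```bash
python3 -m jog '-0.002 0.002 0.04 0 0 0;-0.002 0.002 0.08 0 0 0;-0.002 0.002 0.12 0 0 0;-0.002 0.002 0.145 0 0 0;-0.002 0.002 0.163 0 0 0;-0.002 0.002 0.163 0 0 0;-0.002 0.002 0.163 0 0 0'; python3 -m jog '0 0 0 0 0 0;0 0 0 0 0 0;0 0 0 0 0 0;0 0 0 0 0 0;0 0 0 0 0 0;0 0 0 0 0 0;0 0 0 0 0 0;0 0 0 0 0 0' -1 8;python3 -c "
from h import *
fix()"
```

```text
time_s: 23.68
ee_pos: [429.6, 137.3, 152.5]
ee_rot: [-179.9, -0.2, -9.0]
force: [0.8, 0.1, -0.3]
gripper_width: 36.4
time_s: 24.35
ee_pos: [430.4, 138.0, 153.5]
ee_rot: [-179.8, -0.3, -9.0]
force: [-0.0, 2.1, 6.2]
gripper_width: 13.2
24.35 [430.4 138.  153.5] [-179.8   -0.3   -9. ] F [-0.   2.1  6.2] T [0.5  0.16 0.15] w 13.2 q [ 16.  11. 112.   0.  56. 115.]
```

```bash
python3 -m jog '0 0 0 0 0 0;0 0 0 0 0 0;0 0 0 0 0 0;0 0 0 0 0 0;0 0 -0.04 0 0 0;0 0 -0.1 0 0 0;0 0 -0.18 0 0 0;0 0 -0.26 0 0 0;0 0 -0.32 0 0 0;0 0 -0.32 0 0 0' -0.2; python3 -m jog '0.08 0.6 -0.025 0 0 0;0.08 0.6 -0.025 0 0 0;0.08 0.6 -0.025 0 0 0;0.08 0.6 -0.025 0 0 0;0.08 0.6 -0.025 0 0 0;0.08 0.6 -0.025 0 0 0;0.08 0.6 -0.025 0 0 0;0.08 0.6 -0.025 0 0 0;0.08 0.6 -0.025 0 0 0;0.08 0.6 -0.025 0 0 0;0.08 0.6 -0.025 0 0 0'
python3 - <<'E'
from h import *
np.set_printoptions(precision=1,suppress=True)
fix()
S=grab_frame("side");T=grab_frame("top")
cv2.imwrite("pics/top8.png",T[...,::-1])
o=np.hstack([cv2.resize(S[150:240,190:300],(440,360),interpolation=3),cv2.resize(T[160:250,200:290],(360,360),interpolation=3)])
cv2.imwrite("pics/a8.png",o[...,::-1])
m=mask(T,(100,100,50),(128,255,255),(195,150,310,250))
n,_,st,ce=cv2.connectedComponentsWithStats(m);L=[(s[4],x) for s,x in zip(st[1:],ce[1:]) if s[4]>3]
for a,x in L: print(a,x,unproj("top",[x],145)[0])
ms=mask(S,(9,120,90),(20,255,255),(215,165,255,205));print("lug side",cen(ms),unproj("side",[cen(ms)[0]],165))
E
```

```text
time_s: 25.18
ee_pos: [432.2, 138.3, 319.7]
ee_rot: [-179.5, -1.0, -9.0]
force: [0.7, -0.0, 0.0]
gripper_width: 36.8
time_s: 26.1
ee_pos: [424.4, -163.2, 329.9]
ee_rot: [-179.5, -0.9, -8.9]
force: [-0.3, -1.1, 0.4]
gripper_width: 36.4
26.1 [ 424.4 -163.2  329.9] [-179.5   -0.9   -8.9] F [-0.3 -1.1  0.4] T [-0.   0.1  0. ] w 36.4 q [-23.   4.  95.   1.  81.  76.]
38 [250.2 159.2] [677.5  98.  145. ]
41 [246.8 183.8] [598.8 108.6 145. ]
35 [204.8 191.9] [575.1 240.5 145. ]
45 [230.  195.1] [563.7 161.2 145. ]
54 [257.3 200.4] [545.6  76.  145. ]
46 [283.3 203.4] [535.   -4.6 145. ]
28 [241.  210.5] [514.8 126.8 145. ]
26 [236.7 236.5] [434.3 140.1 145. ]
lug side (array([231.9, 184.6]), 126) [[474.  127.3 165. ]]
```

View pics/a8.png

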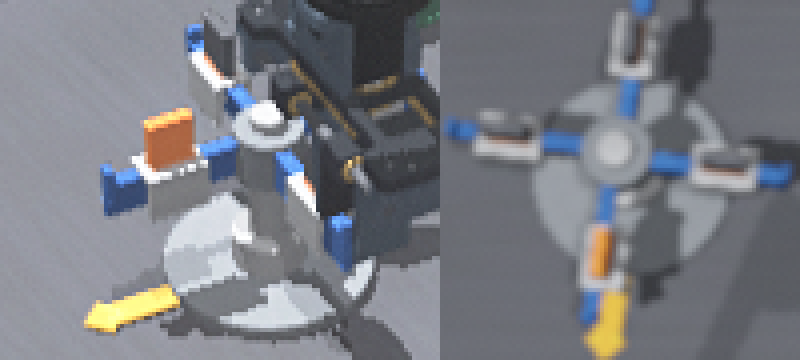

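The branch now reads 170.2–170.7° and the pointer about 171°. The bracket is on the branch, level with the hung ones, and the gripper is clear. Handing in.

```bash
python3 -c "
from workcell import *
print(job_done())"
```

```text
the job is handed in; nothing more can be done
None
```

The bracket with the orange lug is fully home on the free branch, and the branch lies over the yellow pointer. I handed the job in at about 26 s of the 72 s; no verdict is reported.

- **Turning:** I gripped the free branch at its outer end and turned the tree about 117° clockwise. It then read 170.5° against 170.7° for the pointer.
- **Pressing:** The leaf gave at most about 16 N at my readings. Home was felt as a sharp rise with no further travel, TCP steady at about 175 mm, as expected. The highest force I read was 31.6 N, under the 35 N limit. I corrected a tilt the wrong way at that point (1.6°), then levelled it and confirmed home with a 27 N push.
- **Realignment:** Pressing had let the tree creep about 2.5°, to roughly 169°. After letting go of the bracket, I gripped the branch end lightly and trimmed it back.
- **Last checks:** The branch read 170.2–170.7° against a pointer at about 171°. The bracket sat level with the hung ones, all three of which were still hanging, and the gripper was clear.
- **Disagreement and limits:** The two cameras put the hub up to about 7 mm apart in y. I settled it with the gripper's own position, so the angles are good to about 1°. I did not check the bystanders and the red look-alikes one by one at the end, though no move went near them apart from gripping the bracket between the two look-alikes.

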